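# Fit and tension the blade of the jeweller's bench saw

### The job

Drop the saw blade upright into the two forks of the bench saw and let go of it, then wind the wheel clockwise (seen from above) by its knob until the blade is drawn up firm: about 15 N at the knob, against 7 to 10 N while it is still slack. Do not over-wind it, leave the wheel where it is, let go, and leave the other things on the table alone.

Things in the scene. Friction and masses are not known exactly. Their poses are not given: they have to be found in the camera images.
- blade: Loose steel saw blade standing on its edge, teeth up: 146 mm long (x), 3 mm thick (y), 10 mm tall. Across each end a bar 24 mm wide (y), 10 tall, 8 thick, inner face 65 mm from the middle. Mid-length a wooden finger block 34 mm long, 14 wide (y), 32 tall, to grip across y. Ends alike: fits either way round. Origin: middle of the underside, z up. 50 to 100 g.
- saw: Bench saw fixed to the table: dark steel base plate 130 mm (local x) by 340 mm (local y), 12 mm thick, carrying the tail fork, the sliding fork and the wheel in a line along local y, at x = 0. Origin: centre of the plate's underside.
- tail: Mount of the fork far from the wheel, axes as the saw's. Fork: two prongs (9 mm wide, 10 along y, 20 tall), 9 mm slot between, on a floor 20 mm above this origin, on a stiff spring. Origin: mid-slot, 12 mm above the table, level with the usual place of the prongs' outer (-y) faces; the fork really stands up to 6 mm off along y. The blade lies in the slot on the floor, its bar outside these faces.
- carriage: Sliding fork next to the wheel, axes, prongs and floor as the tail's. Origin: mid-slot, 12 mm above the table, level with the prongs' outer (+y) faces; the blade's other bar goes outside these. Bars and prongs first have 12 to 32 mm slack in all. The wheel draws this fork to +y, 8 mm per radian; once the slack is gone the blade tightens steeply, within some 0.3 rad.
- wheel_axis (a point): Top of the hub of the aluminium spoked tension wheel (122 mm across, vertical axis), on its axis, 82 mm above the table. Clockwise from above tightens; 1.5 to 4.5 rad in all. Friction drags at 9 to 10 N along the knob's path when moving, some 7 N when paused, and holds the wheel where it is left. The set feel is 15 N (14 to 16) along the knob's path.
- knob_top (a point): Centre of the top of the black crank knob, an upright cylinder 24 mm across and 40 mm tall that spins freely on its own pin, standing on the wheel 42 mm from its axis; the top is 121 mm above the table.
- bead_jar: Bystander: amber glass jar, 56 mm across, 75 mm tall, origin under its centre.
- bangle: Bystander: brass bangle lying flat, 68 mm across, 12 mm tall, origin under its centre.
- ring_cone: Bystander: upright wooden ring cone, foot 48 mm across, 88 mm tall, origin under its centre.
Not all that is in view belongs to the job. Of the things that look like the blade, take the one that is farthest from the robot's base at the start.

How it is judged:
By the outcome, as a careful person would: the job done as asked, in the order asked, and still so for the second after the job is handed in, with the robot touching nothing.
It also fails if it takes over 61 s, if anything falls off the work surface, if the arm or the gripper's body presses on something with over 40 N, if the wrist force passes 120 N, or if a joint passes its speed limit or range.

### The arm

A 7-joint arm with a two-finger parallel gripper is mounted at the origin on the work surface. World frame = base frame: x ahead of the robot, y to its left, z up, the work surface at z = 0. Lengths are in m, angles in rad, forces in N, time in s.
With the tool pointing down it reaches from about 0.425 to 0.875 m from the base axis. Payload 4.7 kg.
Tool frame: the origin (TCP) lies at the very end of the fingers, on their centre line; the grasp point (between the pads) lies 19 mm behind it; z points along the fingers, y is the line along which they close (so a half turn about z gives the same grasp; the last joint's range is limited). The gripper opens to 87 mm and grips with 3 to 60 N. Pads are 19 mm wide; open, the fingers measure 117 mm over their backs; the gripper's body (75 mm by 190 mm) begins 51 mm behind the grasp point.
Start: joints at [1.347, 0.321, -0.07, 1.45, 0.023, 1.371, -0.057], TCP at [0.153, -0.632, 0.223] pointing down, gripper open.
Joint ranges: [-2.86, 2.86], [-0.3, 2.09], [-1.38, 1.24], [0.06, 2.45], [-1.56, 4.7], [0.09, 2.05], [-2.69, 2.69]. Speed limits (rad/s): [2.57, 2.57, 3.14, 3.14, 3.14, 3.14, 3.14].

### API

Orientations are given as a rotation vector (axis times angle).
In Python, from bench import ctrl, vision gives the robot as it stands.
- The arm moves only by the tool jog_arm, never from a script. Its argument "increments" is a list of rows, each an object of numbers: "tx", "ty", "tz": the shift along the tool's x, y, z in mm; "wx", "wy", "wz": the turn, a rotation vector about the tool's x, y, z in rad; "gripper": the opening, from 0 (shut) to 1 (fully open). In form: [{"tx": .., "ty": .., "tz": .., "wx": .., "wy": .., "wz": .., "gripper": ..}, ...]. A call has exactly 5 rows; each row is the pose to reach, as a shift and turn from the pose commanded when the call began, along the tool's axes at that moment; what a row does not reach only later rows make up. A row lasts 1/12 s, in which the tool goes at most 41.7 mm and 7.16 degrees, less where a joint would pass 70% of its speed; a pose out of reach is approached as far as the arm can. A call with a gripper value outside its range is refused whole. The fingers move at their own pace and stop on an object; "grip_force" is the grip in N (left out, the last holds). Time passes only in rows, so rows that repeat a pose let the fingers close, or fill a call up. It gives the time, the measured TCP pose, the force, the opening and the grip force at its end, in the units of the state.
- ctrl.get_state(): the state, without advancing time (a new reading comes with each control period).
- vision.get_image(name): name is "scene" or "top" or "wrist"; returns a dict with "color" (420x560x3 uint8, blue, green, red), "fx", "fy", "cx", "cy" (pixels), "k1" (the pictures are not rectified: a ray, as slopes to the right and down, at radius r is drawn at 1 + k1 r^2 times it, then the intrinsics apply), "extrinsics" (4x4, takes a point from world to camera coordinates). Camera axes: x right, y down, z forward; pixel columns grow to the right and rows downward; lengths in m; the calibration is good to about 2 mm. A picture is of the moment at which its call begins. There is no depth.
- ctrl.close_job(): hands the job in; it is judged then, once.
Trained networks look in the newest picture that a camera, given by its name, has taken for a name from the list of things; names that differ only in an ending like _2 or _b are one class to them, and where a whole thing is asked for, a point or a joint stands for the part that bears it (a point fixed in the world has none). Each returns a list of dicts, best first, with "conf" (0 to 1); they miss things now and then, are a little off and sometimes report something else, mostly with a low value. They report only what shows in the picture. A call takes as long as a camera call. They do not tell look-alikes from the thing itself.
- vision.spot_in(camera, thing): "bbox" ([left, top, right, bottom] in pixels, round what is visible of it).
The state is a dict: "time": time; "joint_positions": joint angles; "qd": joint speeds; "joint_torque": joint torques, N m; "position": TCP position; "tool_rot": TCP orientation; "ft_force": force on the tool from outside, world axes, zero at the start; "torque": the same for the moment, N m; "grip_width": opening from 0.0 (shut) to 1.0 (fully open); "grip_force": force on a finger pad.
Only numpy, scipy, OpenCV 4.12 (cv2) and the standard library are available. Lean on these libraries where they do the work, as an engineer would, in place of code of your own. Each camera call takes 0.05 s, during which the arm holds its last target. There are 200 camera calls.

## Working session

There is one attempt and no reset: what is moved stays moved. The work goes in short steps, Python scripts to look and compute and a tool call to move; the robot and the scene stay as the last step left them, time stands still between calls to the robot, and variables do not carry over. Pictures are saved under pics/ and viewed, at most 10 in all, crops included, and the job is handed in when it is done.

Besides the shell and the picture viewer there is one more tool, called after "Request:" as name(argument=value, ...) on one line, values as JSON. jog_arm: Moves the arm, as the interface text tells. Its arguments: {"type":"object","properties":{"increments":{"type":"array"},"grip_force":{"type":"number"}},"required":["increments"]}

```bash
ls; mkdir -p pics
cat > h.py <<'E'
import sys; sys.path.insert(0,'.')
import numpy as np, cv2
from bench import ctrl, vision
from scipy.spatial.transform import Rotation as R
def K(im): return np.array([[im['fx'],0,im['cx']],[0,im['fy'],im['cy']],[0,0,1]]),np.array([im['k1'],0,0,0,0.])
def ray(im,uv,z):
    k,_=K(im); E=np.array(im['extrinsics'])
    d=(np.array(uv)-[im['cx'],im['cy']])/[im['fx'],im['fy']]
    s=d.copy()
    for _ in range(30): s=d/(1+im['k1']*(s@s))
    c=-E[:3,:3].T@E[:3,3]; v=E[:3,:3].T@np.r_[s,1]
    return c+v*(z-c[2])/v[2]
def proj(im,p):
    k,_=K(im); E=np.array(im['extrinsics']); c=E[:3,:3]@np.array(p)+E[:3,3]
    s=c[:2]/c[2]; s=s*(1+im['k1']*(s@s)); return s*[im['fx'],im['fy']]+[im['cx'],im['cy']]
def tool(dp):  # world shift (m) -> tool mm, from present tool
    s=ctrl.get_state(); return R.from_rotvec(s['tool_rot']).as_matrix().T@np.array(dp)*1000
E
python3 - <<'E'
from h import *
for n in ['top','scene']:
    im=vision.get_image(n); cv2.imwrite(f'pics/{n}0.png',im['color'])
    print(n,im['fx'],im['k1'],np.round(np.array(im['extrinsics']),3).tolist())
    for t in ['blade','saw','tail','carriage','wheel_axis','knob_top','bead_jar','bangle','ring_cone']:
        for d in vision.spot_in(n,t)[:3]:
            b=d['bbox']; print(t,round(d['conf'],2),np.round(b,1).tolist(),np.round(ray(im,[(b[0]+b[2])/2,(b[1]+b[3])/2],0.02),3)[:2])
s=ctrl.get_state();print(s)
E
```

```text
pics
top 437.84546443191607 -0.12282176964488963 [[0.01, -1.0, -0.002, 0.025], [-0.984, -0.009, -0.179, 0.465], [0.179, 0.004, -0.984, 1.023], [0.0, 0.0, 0.0, 1.0]]
blade 0.78 [252.5, 243.2, 309.1, 274.6] [0.352 0.033]
blade 0.69 [359.2, 282.4, 414.9, 301.9] [ 0.273 -0.225]
blade 0.69 [140.7, 311.2, 201.8, 321.6] [0.209 0.297]
saw 0.8 [205.7, 125.0, 343.7, 186.9] [0.613 0.052]
tail 0.59 [329.9, 138.4, 334.9, 161.6] [ 0.631 -0.096]
carriage 0.89 [238.1, 146.8, 277.5, 161.9] [0.617 0.095]
carriage 0.71 [204.2, 127.6, 342.5, 187.6] [0.609 0.055]
carriage 0.24 [328.9, 227.3, 386.0, 246.8] [ 0.407 -0.155]
wheel_axis 0.59 [201.6, 125.5, 257.0, 175.4] [0.627 0.168]
knob_top 0.46 [234.3, 154.6, 250.1, 170.3] [0.595 0.134]
bead_jar 0.69 [146.7, 195.8, 177.8, 219.2] [0.477 0.333]
bangle 0.68 [188.8, 245.3, 213.6, 264.2] [0.36  0.229]
bangle 0.61 [204.8, 127.0, 344.0, 186.3] [0.611 0.052]
ring_cone 0.67 [425.1, 136.0, 449.5, 159.6] [ 0.642 -0.37 ]
scene 469.8342295319535 -0.15709394598593207 [[0.419, 0.908, -0.004, -0.218], [0.565, -0.264, -0.782, -0.156], [-0.711, 0.325, -0.623, 1.595], [0.0, 
[... 833 characters left out ...]
rray([ 1.34708743,  0.32094843, -0.07010353,  1.45046375,  0.0225926 ,
        1.37076623, -0.05688506]), 'qd': array([ 9.29664891e-04,  9.16911336e-04,  2.10337665e-03,  7.50646165e-05,
       -2.33266683e-03, -1.44058918e-03, -9.67397802e-04]), 'joint_torque': array([ 1.75442729e-04, -4.91102314e+01, -4.02995003e-01, -3.12774038e+01,
       -6.37546694e-02,  3.36945837e-02,  2.14206892e-05]), 'position': array([ 0.15311638, -0.63176017,  0.2226383 ]), 'tool_rot': array([ 3.11920157e+00,  3.72700219e-01, -1.32013941e-05]), 'ft_force': array([ 0.31600221, -0.15365762,  0.04454203]), 'torque': array([-0.04470482, -0.0137462 ,  0.00330249]), 'grip_force': 0.0, 'grip_width': 0.9975549443248631}
```

Run:
```python
import cv2
a=cv2.imread('pics/top0.png'); cv2.imwrite('pics/top_c.png',cv2.resize(a[110:335,130:470],None,fx=2.35,fy=2.35,interpolation=cv2.INTER_CUBIC))
```

```text
(no output)
```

View pics/top_c.png

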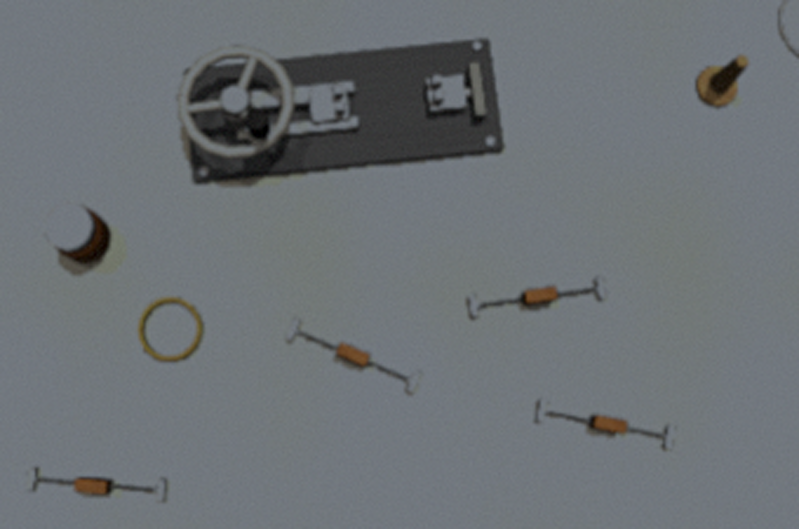

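View pics/scene0.png

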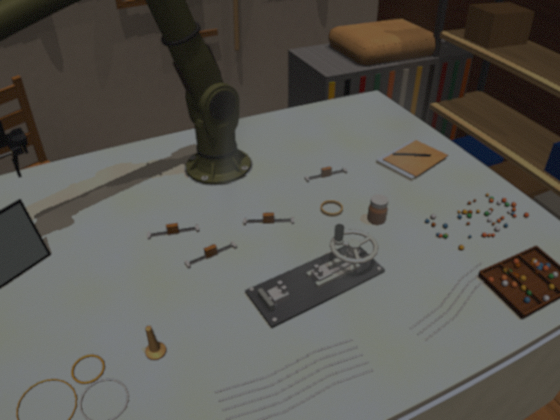

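The top picture shows four blades: orange blocks at about px (360,236), (280,261), (389,291) and (170,317). The saw has its hub at about px (230,152), carriage at (270,153) and tail at (325,149). The scene view agrees, with the knob at (339,232). The farthest blade should be the one at px (360,236).

```bash
cat >> h.py <<'E'
def goal(x,y,z,yaw):
    """tool mm / rad to reach: yaw = world angle of tool x (tool down); from the measured pose"""
    s=ctrl.get_state(); T=R.from_rotvec(s['tool_rot'])
    d=T.inv().apply(np.array([x,y,z])-s['position'])*1000
    G=R.from_matrix([[np.cos(yaw),np.sin(yaw),0],[np.sin(yaw),-np.cos(yaw),0],[0,0,-1]])
    w=(T.inv()*G).as_rotvec()
    print('t',np.round(d,1),'w',np.round(w,3))
def yaw():
    m=R.from_rotvec(ctrl.get_state()['tool_rot']).as_matrix(); return np.arctan2(m[1,0],m[0,0])
E
python3 - <<'E'
from h import *
im=vision.get_image('top')
C=lambda x,y:[130+x/2.35,110+y/2.35]
f=lambda x,y,z:ray(im,C(x,y),z)[:2]
for n,(a,b,c) in dict(B1=((473,305),(601,289),(540,296)),B2=((293,330),(412,383),(353,355)),B3=((539,411),(668,437),(609,425)),B4=((36,479),(163,489),(93,487))).items():
    p,q,m=f(*a,.01),f(*b,.01),f(*c,.03); d=p-q
    print(n,np.round(p,3),np.round(q,3),'mid',np.round((p+q)/2,3),'blk',np.round(m,3),'r',round(np.hypot(*m),3),'len',round(np.hypot(*d),3),'yaw',round(np.arctan2(d[1],d[0]),3))
for n,a,z in [('hub',(235,98),.082),('knob',(263,125),.121),('carr',(340,103),.05),('tail',(440,93),.05),('c1',(483,40),.012),('c2',(502,150),.012),('c3',(195,182),.012),('b1',(478,45),.012),('b2',(490,141),.012),('b3',(203,172),.012)]:
    print(n,np.round(f(*a,z),3))
w=vision.get_image('wrist'); E=np.array(w['extrinsics']); s=ctrl.get_state()
m=R.from_rotvec(s['tool_rot']).as_matrix(); c=-E[:3,:3].T@E[:3,3]
print('wristcam in tool',m.T@(c-s['position']),'axis',m.T@E[2,:3],'xax',m.T@E[0,:3],w['fx'],'yaw',yaw())
goal(.41,-.155,.2,np.pi/2)
E
```

```text
B1 [ 0.401 -0.091] [ 0.419 -0.228] mid [ 0.41 -0.16] blk [ 0.409 -0.159] r 0.439 len 0.138 yaw 1.702
B2 [0.373 0.098] [ 0.319 -0.027] mid [0.346 0.036] blk [0.346 0.035] r 0.348 len 0.136 yaw 1.162
B3 [ 0.291 -0.16 ] [ 0.264 -0.296] mid [ 0.277 -0.228] blk [ 0.276 -0.228] r 0.358 len 0.139 yaw 1.374
B4 [0.213 0.364] [0.206 0.23 ] mid [0.21  0.297] blk [0.208 0.298] r 0.363 len 0.135 yaw 1.52
hub [0.603 0.158]
knob [0.563 0.124]
carr [0.609 0.051]
tail [ 0.621 -0.054]
c1 [ 0.696 -0.106]
c2 [ 0.57  -0.124]
c3 [0.531 0.207]
b1 [ 0.69 -0.1 ]
b2 [ 0.58  -0.111]
b3 [0.543 0.199]
wristcam in tool [ 0.06631713 -0.00173441 -0.16165064] axis [-2.48153657e-01 -4.36224391e-05  9.68720682e-01] xax [2.96302784e-04 9.99999949e-01 1.20933782e-04] 317.75579195967555 yaw 0.23784223209537356
t [ 362.  -402.8   22.6] w [ 0.     0.    -1.333]
```

Request:
jog_arm(increments=[{"tx":362,"ty":-403,"tz":50,"wz":-1.46,"gripper":1},{"tx":362,"ty":-403,"tz":50,"wz":-1.46,"gripper":1},{"tx":362,"ty":-403,"tz":50,"wz":-1.46,"gripper":1},{"tx":362,"ty":-403,"tz":50,"wz":-1.46,"gripper":1},{"tx":362,"ty":-403,"tz":50,"wz":-1.46,"gripper":1}])

```text
validation failed for argument at $.in...
```

```bash
python3 -c "
from h import *
print(yaw()); goal(.409,-.159,.17,1.70)"
```

```text
0.23784223209537356
t [ 360.1 -399.1   52.6] w [ 0.     0.    -1.462]
```

Request:
jog_arm(increments=[{"tx":360,"ty":-399,"tz":50,"wx":0,"wy":0,"wz":-1.46,"gripper":1},{"tx":360,"ty":-399,"tz":50,"wx":0,"wy":0,"wz":-1.46,"gripper":1},{"tx":360,"ty":-399,"tz":50,"wx":0,"wy":0,"wz":-1.46,"gripper":1},{"tx":360,"ty":-399,"tz":50,"wx":0,"wy":0,"wz":-1.46,"gripper":1},{"tx":360,"ty":-399,"tz":50,"wx":0,"wy":0,"wz":-1.46,"gripper":1}])

```text
time: 1.52
position: [0.2525, -0.4475, 0.2032]
tool_rot: [2.849, 1.322, -0.0]
ft_force: [1.5, -0.1, -0.0]
grip_width: 1.001
grip_force: 0.0
```

```bash
python3 -c "
from h import *
print(yaw()); goal(.409,-.159,.17,1.70)"
```

```text
0.8687554309384422
t [321.4 -66.9  33. ] w [ 0.     0.001 -0.831]
```

Request:
jog_arm(increments=[{"tx":321,"ty":-67,"tz":33,"wx":0,"wy":0,"wz":-0.83,"gripper":1},{"tx":321,"ty":-67,"tz":33,"wx":0,"wy":0,"wz":-0.83,"gripper":1},{"tx":321,"ty":-67,"tz":33,"wx":0,"wy":0,"wz":-0.83,"gripper":1},{"tx":321,"ty":-67,"tz":33,"wx":0,"wy":0,"wz":-0.83,"gripper":1},{"tx":321,"ty":-67,"tz":33,"wx":0,"wy":0,"wz":-0.83,"gripper":1}])

```text
time: 1.93
position: [0.3523, -0.2659, 0.1826]
tool_rot: [2.304, 2.133, -0.001]
ft_force: [1.1, -0.5, 0.2]
grip_width: 0.997
grip_force: 0.0
```

```bash
python3 -c "
from h import *
print(yaw()); goal(.409,-.159,.17,1.70)"
```

```text
1.493701482762275
t [110.9  48.3  12.5] w [ 0.     0.001 -0.206]
```

Request:
jog_arm(increments=[{"tx":111,"ty":48,"tz":12,"wx":0,"wy":0,"wz":-0.2,"gripper":1},{"tx":111,"ty":48,"tz":12,"wx":0,"wy":0,"wz":-0.2,"gripper":1},{"tx":111,"ty":48,"tz":12,"wx":0,"wy":0,"wz":-0.2,"gripper":1},{"tx":111,"ty":48,"tz":12,"wx":0,"wy":0,"wz":-0.2,"gripper":1},{"tx":111,"ty":48,"tz":12,"wx":0,"wy":0,"wz":-0.2,"gripper":1}])

```text
time: 2.35
position: [0.4095, -0.159, 0.1706]
tool_rot: [2.081, 2.353, -0.001]
ft_force: [-0.3, -1.8, 0.3]
grip_width: 1.001
grip_force: 0.0
```

Run:
```python
from h import *
w=vision.get_image('wrist'); print(yaw(),ctrl.get_state()['position'],vision.spot_in('wrist','blade'))
cv2.imwrite('pics/w1.png',w['color']); np.save('w1E.npy',w['extrinsics'])
```

```text
1.6894687112523847 [ 0.40870299 -0.16087417  0.17051281] [{'bbox': [136.0, 176.4, 181.4, 262.5], 'conf': 0.77}, {'bbox': [194.1, 2.2, 240.6, 61.8], 'conf': 0.72}, {'bbox': [268.7, 122.9, 297.3, 256.6], 'conf': 0.71}]
```

View pics/w1.png

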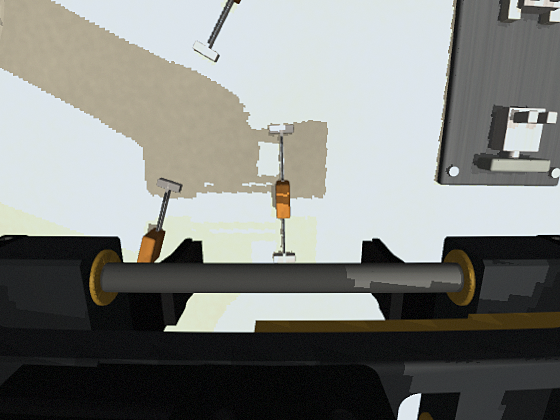

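The wrist view shows the target blade upright between the fingers: bars at px (280,128) and (284,258), orange block at (283,199). Another blade is at (155,230) and clear of it. The tail fork is at the right, around (520,140).

Run:
```python
from h import *
im=vision.get_image('wrist')
p,q=ray(im,[280.5,128.5],.008),ray(im,[284,258],.008); d=p-q
print(p,q,'mid',(p+q)/2,'len',np.hypot(*d[:2]),'yaw',np.arctan2(d[1],d[0]),'block',ray(im,[283,200],.02))
# block colour centroid
h=cv2.cvtColor(im['color'],cv2.COLOR_BGR2HSV); m=cv2.inRange(h,(5,120,80),(25,255,255)); m[:,:230]=0;m[:,330:]=0;m[:150]=0;m[235:]=0
ys,xs=np.nonzero(m); print(xs.min(),xs.max(),ys.min(),ys.max(),xs.mean(),ys.mean(),ray(im,[xs.mean(),ys.mean()],.022))
mid=(p+q)/2; goal(mid[0],mid[1],.008,np.arctan2(d[1],d[0]))
```

```text
[ 0.39754528 -0.09242157  0.008     ] [ 0.41721179 -0.22860989  0.008     ] mid [ 0.40737853 -0.16051573  0.008     ] len 0.13760098692416234 yaw 1.7142117007284101 block [ 0.40813489 -0.16149832  0.02      ]
277 291 181 215 284.1185682326622 198.1744966442953 [ 0.4089644  -0.15907971  0.022     ]
t [  2.1  -0.5 162.5] w [-0.     0.001 -0.029]
```

Request:
jog_arm(increments=[{"tx":1,"ty":-0.5,"tz":40,"wx":0,"wy":0,"wz":-0.025,"gripper":1},{"tx":1,"ty":-0.5,"tz":80,"wx":0,"wy":0,"wz":-0.025,"gripper":1},{"tx":1,"ty":-0.5,"tz":115,"wx":0,"wy":0,"wz":-0.025,"gripper":1},{"tx":1,"ty":-0.5,"tz":145,"wx":0,"wy":0,"wz":-0.025,"gripper":0.6},{"tx":1,"ty":-0.5,"tz":161,"wx":0,"wy":0,"wz":-0.025,"gripper":0.5}])

```text
time: 2.92
position: [0.4049, -0.1608, 0.006]
tool_rot: [-2.059, -2.366, 0.002]
ft_force: [-0.8, 0.7, -0.2]
grip_width: 0.92
grip_force: 0.0
```

Request:
jog_arm(increments=[{"tx":0,"ty":0,"tz":0,"wx":0,"wy":0,"wz":0,"gripper":0.3},{"tx":0,"ty":0,"tz":0,"wx":0,"wy":0,"wz":0,"gripper":0.1},{"tx":0,"ty":0,"tz":0,"wx":0,"wy":0,"wz":0,"gripper":0.1},{"tx":0,"ty":0,"tz":0,"wx":0,"wy":0,"wz":0,"gripper":0.1},{"tx":0,"ty":0,"tz":0,"wx":0,"wy":0,"wz":0,"gripper":0.1}], grip_force=15)

```text
time: 3.33
position: [0.4092, -0.161, 0.0108]
tool_rot: [2.057, 2.37, 0.0]
ft_force: [0.1, -0.3, -0.4]
grip_width: 0.557
grip_force: 0.0
```

Request:
jog_arm(increments=[{"tx":0,"ty":0,"tz":4,"wx":0,"wy":0,"wz":0,"gripper":0.4},{"tx":0,"ty":0,"tz":4,"wx":0,"wy":0,"wz":0,"gripper":0.1},{"tx":0,"ty":0,"tz":4,"wx":0,"wy":0,"wz":0,"gripper":0.1},{"tx":0,"ty":0,"tz":4,"wx":0,"wy":0,"wz":0,"gripper":0.1},{"tx":0,"ty":0,"tz":4,"wx":0,"wy":0,"wz":0,"gripper":0.1}])

```text
time: 3.75
position: [0.4082, -0.1601, 0.0055]
tool_rot: [2.058, 2.373, 0.0]
ft_force: [-0.1, -0.1, -0.0]
grip_width: 0.183
grip_force: 0.1
```

Request:
jog_arm(increments=[{"tx":0,"ty":0,"tz":0,"wx":0,"wy":0,"wz":0,"gripper":0.1},{"tx":0,"ty":0,"tz":0,"wx":0,"wy":0,"wz":0,"gripper":0.1},{"tx":0,"ty":0,"tz":0,"wx":0,"wy":0,"wz":0,"gripper":0.1},{"tx":0,"ty":0,"tz":0,"wx":0,"wy":0,"wz":0,"gripper":0.1},{"tx":0,"ty":0,"tz":0,"wx":0,"wy":0,"wz":0,"gripper":0.1}])

```text
time: 4.17
position: [0.4082, -0.16, 0.0054]
tool_rot: [2.058, 2.373, 0.0]
ft_force: [0.5, 1.0, 0.9]
grip_width: 0.158
grip_force: 15.0
```

Request:
jog_arm(increments=[{"tx":0,"ty":0,"tz":-40,"wx":0,"wy":0,"wz":0,"gripper":0.1},{"tx":0,"ty":10,"tz":-80,"wx":0,"wy":0,"wz":0,"gripper":0.1},{"tx":0,"ty":40,"tz":-110,"wx":0,"wy":0,"wz":0,"gripper":0.1},{"tx":0,"ty":70,"tz":-140,"wx":0,"wy":0,"wz":0,"gripper":0.1},{"tx":0,"ty":95,"tz":-170,"wx":0,"wy":0,"wz":0,"gripper":0.1}])

```text
time: 4.58
position: [0.5029, -0.1466, 0.177]
tool_rot: [2.059, 2.372, -0.001]
ft_force: [1.9, 0.1, -1.2]
grip_width: 0.161
grip_force: 15.0
```

Request:
jog_arm(increments=[{"tx":0,"ty":35,"tz":0,"wx":0,"wy":0,"wz":0,"gripper":0.1},{"tx":0,"ty":75,"tz":0,"wx":0,"wy":0,"wz":0,"gripper":0.1},{"tx":0,"ty":115,"tz":0,"wx":0,"wy":0,"wz":0,"gripper":0.1},{"tx":0,"ty":115,"tz":0,"wx":0,"wy":0,"wz":0,"gripper":0.1},{"tx":0,"ty":115,"tz":0,"wx":0,"wy":0,"wz":0,"gripper":0.1}])

```text
time: 5.0
position: [0.6166, -0.1288, 0.1729]
tool_rot: [-2.053, -2.372, -0.001]
ft_force: [-0.7, 0.4, -0.5]
grip_width: 0.157
grip_force: 15.0
```

Run:
```python
from h import *
w=vision.get_image('wrist'); s=ctrl.get_state(); print(yaw(),s['position'],s['grip_width'])
cv2.imwrite('pics/w2.png',w['color'])
for t in ['tail','carriage','wheel_axis','knob_top','blade']: print(t,[(np.round(d['bbox'],1).tolist(),round(d['conf'],2)) for d in vision.spot_in('wrist',t)[:2]])
import pickle; pickle.dump(w,open('w2.pkl','wb'))
```

```text
1.7139189436550037 [ 0.61548161 -0.12965312  0.17377499] 0.1598161196803961
tail [([273.2, 158.4, 339.8, 178.1], 0.79)]
carriage [([290.4, 0.1, 331.9, 14.4], 0.98)]
wheel_axis []
knob_top []
blade [([253.7, 117.1, 309.0, 315.3], 0.97), ([0.1, 0.0, 39.6, 66.7], 0.67)]
```

View pics/w2.png

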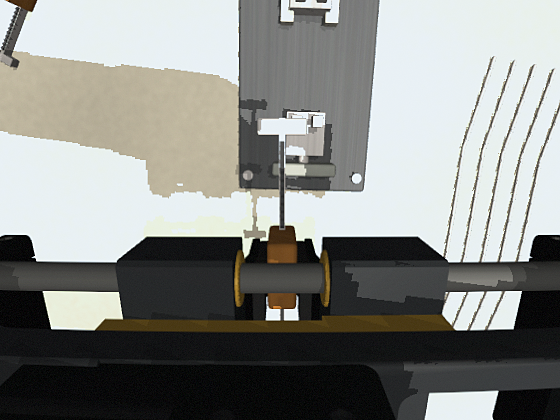

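The blade is held straight. Its far bar at (282,126) hides the tail prongs at about (305,125), and the carriage shows at the top edge. I'll shift sideways to see both forks.

Request:
jog_arm(increments=[{"tx":30,"ty":-30,"tz":0,"wx":0,"wy":0,"wz":0,"gripper":0.1},{"tx":45,"ty":-55,"tz":0,"wx":0,"wy":0,"wz":0,"gripper":0.1},{"tx":45,"ty":-55,"tz":0,"wx":0,"wy":0,"wz":0,"gripper":0.1},{"tx":45,"ty":-55,"tz":0,"wx":0,"wy":0,"wz":0,"gripper":0.1},{"tx":45,"ty":-55,"tz":0,"wx":0,"wy":0,"wz":0,"gripper":0.1}])

```text
time: 5.72
position: [0.5553, -0.0947, 0.1764]
tool_rot: [2.058, 2.37, -0.001]
ft_force: [0.2, 0.3, 0.2]
grip_width: 0.16
grip_force: 15.0
```

Run:
```python
from h import *
import pickle
w=vision.get_image('wrist'); s=ctrl.get_state(); print(yaw(),s['position'],s['grip_width'])
pickle.dump(w,open('w3.pkl','wb'))
for t in ['tail','carriage','wheel_axis','knob_top','blade']: print(t,[(np.round(d['bbox'],1).tolist(),round(d['conf'],2)) for d in vision.spot_in('wrist',t)[:2]])
# crop: cols 200-470, rows 0-230, x3 -> 800
cv2.imwrite('pics/w3.png',cv2.resize(w['color'][0:225,200:465],None,fx=2.6,fy=2.6,interpolation=cv2.INTER_CUBIC))
```

```text
1.711354103202019 [ 0.55568038 -0.09480393  0.17629188] 0.1582654366514028
tail [([327.5, 199.0, 387.8, 217.6], 0.72)]
carriage [([347.5, 0.4, 393.4, 66.6], 0.65)]
wheel_axis []
knob_top []
blade [([256.7, 117.6, 310.7, 318.7], 0.75), ([47.3, 0.0, 108.8, 109.8], 0.68)]
```

View pics/w3.png

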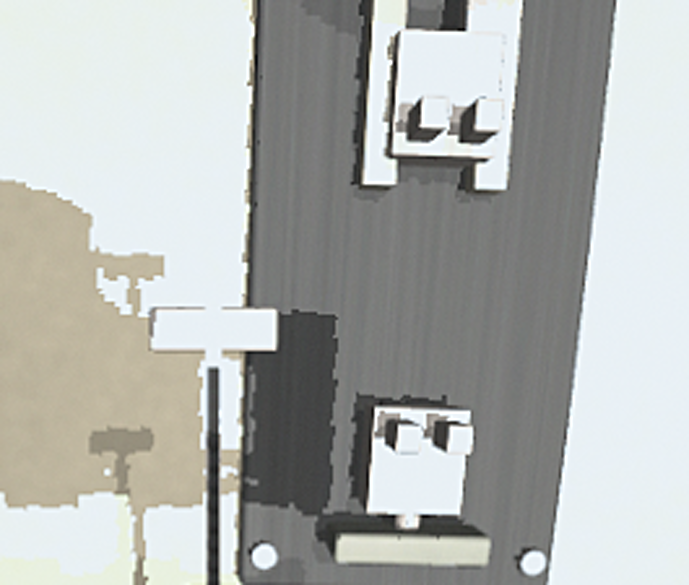

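Both forks are now clear in the crop. The carriage prong tops are near crop (433,110) and (487,112), and the tail prong tops near (408,437) and (457,437). The tail wall is at (412,548). I'll enlarge the prongs to pick them accurately.

Run:
```python
from h import *
import pickle
w=pickle.load(open('w3.pkl','rb'));c=w['color']
a=cv2.resize(c[25:70,342:397],None,fx=7,fy=7,interpolation=cv2.INTER_NEAREST)   # carriage
b=cv2.resize(c[150:215,332:387],None,fx=7,fy=7,interpolation=cv2.INTER_NEAREST) # tail
a=cv2.copyMakeBorder(a,0,b.shape[0]-a.shape[0],0,10,cv2.BORDER_CONSTANT)
o=np.hstack([a,b]).astype(float); o=np.clip((o/255)**3*255,0,255).astype(np.uint8)
cv2.imwrite('pics/w3z.png',o); print(o.shape)
```

```text
(455, 780, 3)
```

View pics/w3z.png

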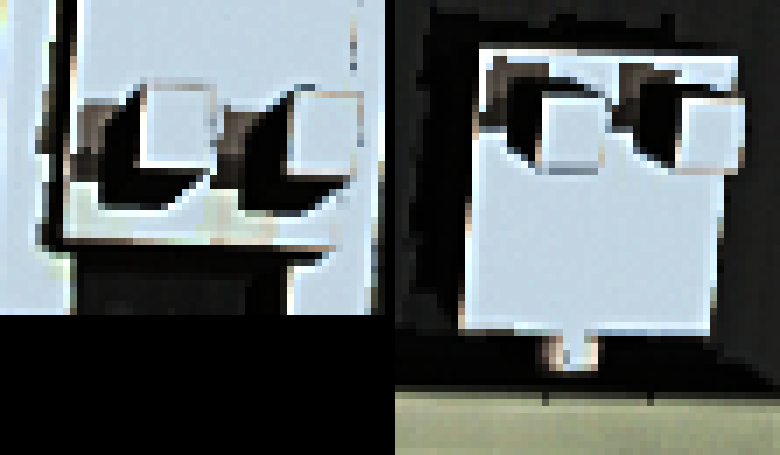

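The zoom shows the carriage prong tops (left panel) at (142-212, 84-168) and (292-360, 92-178). The tail prong tops (right panel) are at (540-602, 92-170) and (678-742, 95-172).

Run:
```python
from h import *
import pickle
w=pickle.load(open('w3.pkl','rb'))
A=lambda x,y:ray(w,[342+x/7,25+y/7],.052)[:2]
B=lambda x,y:ray(w,[332+(x-395)/7,150+y/7],.052)[:2]
c=A(252,88); t=B(640,171); d=c-t; L=np.hypot(*d); yw=np.arctan2(d[1],d[0]); u=d/L
print('carr',c,'tail',t,'gap',L,'slack',.130-L,'yaw',yw, 'prong widths', np.hypot(*(A(142,126)-A(212,126))),np.hypot(*(B(540,131)-B(602,131))))
mid=(c+t)/2; print('mid',mid)
# blade in hand: far bar top centre at crop (213,330)/2.6 ; its z = pos z -.0055+.010
s=ctrl.get_state(); zb=s['position'][2]-.0055+.010
b=ray(w,[200+213/2.6,330/2.6],zb); m=R.from_rotvec(s['tool_rot']).as_matrix(); print('far bar in tool',m.T@(b-s['position']))
print('hub est from c1..: saw y-axis dist of hub', (np.array([.603,.158])-t)@u, np.cross(u,np.array([.603,.158])-t))
goal(mid[0],mid[1],.10,yw)
```

```text
carr [0.61286142 0.05876671] tail [ 0.62652587 -0.05456204] gap 0.11414956166833877 slack 0.015850438331661235 yaw 1.6907906699067035 prong widths 0.008358183681153687 0.008034381529009253
mid [0.61969365 0.00210233]
far bar in tool [ 0.06984619 -0.00169047 -0.00447914]
hub est from c1..: saw y-axis dist of hub 0.21384977673810074 -0.002088369845390018
t [86.  77.  75.4] w [ 0.    -0.     0.021]<stdin>:12: DeprecationWarning: Arrays of 2-dimensional vectors are deprecated. Use arrays of 3-dimensional vectors instead. (deprecated in NumPy 2.0)
```

Request:
jog_arm(increments=[{"tx":28,"ty":26,"tz":0,"wx":0,"wy":0,"wz":0.02,"gripper":0.1},{"tx":56,"ty":52,"tz":20,"wx":0,"wy":0,"wz":0.02,"gripper":0.1},{"tx":85,"ty":78,"tz":50,"wx":0,"wy":0,"wz":0.02,"gripper":0.1},{"tx":85,"ty":78,"tz":80,"wx":0,"wy":0,"wz":0.02,"gripper":0.1},{"tx":85,"ty":78,"tz":98,"wx":0,"wy":0,"wz":0.02,"gripper":0.1}])

```text
time: 6.43
position: [0.6197, 0.0062, 0.0736]
tool_rot: [-2.072, -2.355, -0.001]
ft_force: [-1.1, -0.6, -0.7]
grip_width: 0.159
grip_force: 15.0
```

Request:
jog_arm(increments=[{"tx":0,"ty":0,"tz":0,"wx":0,"wy":0,"wz":0,"gripper":0.1},{"tx":0,"ty":0,"tz":0,"wx":0,"wy":0,"wz":0,"gripper":0.1},{"tx":0,"ty":0,"tz":0,"wx":0,"wy":0,"wz":0,"gripper":0.1},{"tx":0,"ty":0,"tz":0,"wx":0,"wy":0,"wz":0,"gripper":0.1},{"tx":0,"ty":0,"tz":0,"wx":0,"wy":0,"wz":0,"gripper":0.1}])

```text
time: 6.85
position: [0.6216, 0.0009, 0.0794]
tool_rot: [2.081, 2.349, 0.003]
ft_force: [0.0, -0.4, 0.7]
grip_width: 0.158
grip_force: 15.0
```

Run:
```python
from h import *
import pickle
w=vision.get_image('wrist'); s=ctrl.get_state(); print(yaw(),s['position'],s['grip_width'])
pickle.dump(w,open('w4.pkl','wb')); T=vision.get_image('top'); pickle.dump(T,open('t4.pkl','wb'));S=vision.get_image('scene'); pickle.dump(S,open('s4.pkl','wb'))
for p in [(.6129,.0588,.052),(.6265,-.0546,.052)]: print('proj wrist',proj(w,p),'scene',proj(S,p),'top',proj(T,p))
for t in ['wheel_axis','knob_top']: print(t,[(np.round(d['bbox'],1).tolist(),round(d['conf'],2)) for d in vision.spot_in('wrist',t)[:2]])
a=cv2.resize(w['color'][0:240,180:400],None,fx=2.4,fy=2.4,interpolation=cv2.INTER_CUBIC)
u,v=proj(S,(.62,0,.06)).astype(int); b=cv2.resize(S['color'][v-48:v+48,u-45:u+45],None,fx=2.9,fy=2.9,interpolation=cv2.INTER_CUBIC)
u2,v2=proj(T,(.62,0,.06)).astype(int); c=cv2.resize(T['color'][v2-48:v2+48,u2-45:u2+45],None,fx=2.9,fy=2.9,interpolation=cv2.INTER_CUBIC)
b=np.vstack([b,c])[:a.shape[0]+0]; a=a[:b.shape[0]]; cv2.imwrite('pics/w4.png',np.hstack([a,b])); print(a.shape,b.shape,(u,v),(u2,v2))
```

```text
1.691731447710608 [0.6213517  0.00097132 0.07912116] 0.16240661754307753
proj wrist [281.27801899 148.5570452 ] scene [319.27881667 266.17928144] top [271.57529504 152.12600218]
proj wrist [281.04832826 320.20749093] scene [279.43071367 284.48197415] top [317.33634415 147.34645886]
wheel_axis [([173.5, 1.0, 392.4, 62.7], 0.77)]
knob_top []
(556, 528, 3) (556, 261, 3) (np.int64(299), np.int64(273)) (np.int64(295), np.int64(148))
```

View pics/w4.png

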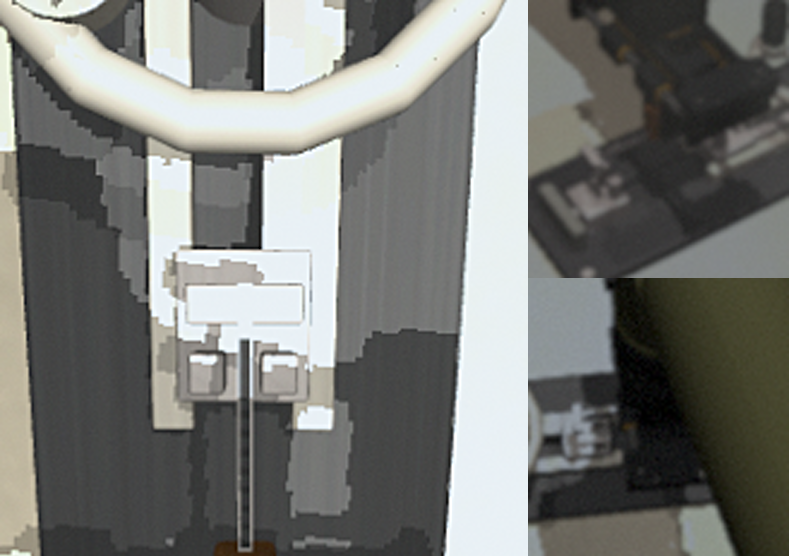

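The blade lies centred on the carriage slot: blade at crop column 245, prong tops at 190-228 and 262-300, bar at rows 283-325, outboard of the prongs.

Run:
```python
from h import *
import pickle
w=pickle.load(open('w4.pkl','rb')); s=ctrl.get_state(); zb=s['position'][2]-.0055
f=lambda x,y,z:ray(w,[180+x/2.4,y/2.4],z)
u=np.array([np.cos(1.691),np.sin(1.691),0]);v=np.array([u[1],-u[0],0])
pr=f(245,352,.052); bt=f(245,324,zb+.010); bo=f(245,284,zb+.010); bl=f(245,345,zb+.01);blk=f(245,540,zb+.01)
P=s['position']
for n,p in dict(prong=pr,bar_in=bt,bar_out=bo,blade=bl,blade_mid=blk).items(): print(n,np.round([(p-P)@u*1e3,(p-P)@v*1e3],1))
print('w3 prongs rel', [np.round([(np.array([*q,0])-P)@u*1e3,(np.array([*q,0])-P)@v*1e3],1) for q in [(.61286,.05877),(.62653,-.05456)]])
goal(P[0],P[1],.040,1.691)
```

```text
prong [59.  -0.2]
bar_in [66.2 -0.4]
bar_out [74.1 -0.4]
blade [62.  -0.4]
blade_mid [20.5 -0.4]
w3 prongs rel [array([57.9, -0.8]), array([-56.2,  -0.8])]
t [ 0. -0. 38.] w [0.001 0.    0.001]
```

Request:
jog_arm(increments=[{"tx":0,"ty":0,"tz":10,"wx":0,"wy":0,"wz":0,"gripper":0.1},{"tx":0,"ty":0,"tz":20,"wx":0,"wy":0,"wz":0,"gripper":0.1},{"tx":0,"ty":0,"tz":30,"wx":0,"wy":0,"wz":0,"gripper":0.1},{"tx":0,"ty":0,"tz":36,"wx":0,"wy":0,"wz":0,"gripper":0.1},{"tx":0,"ty":0,"tz":38,"wx":0,"wy":0,"wz":0,"gripper":0.1}])

```text
time: 7.52
position: [0.6189, 0.0015, 0.0375]
tool_rot: [-2.08, -2.351, 0.004]
ft_force: [-2.8, -1.1, 4.9]
grip_width: 0.159
grip_force: 15.0
```

Request:
jog_arm(increments=[{"tx":0,"ty":0,"tz":1,"wx":0,"wy":0,"wz":0,"gripper":0.1},{"tx":0,"ty":0,"tz":2,"wx":0,"wy":0,"wz":0,"gripper":0.1},{"tx":0,"ty":0,"tz":3,"wx":0,"wy":0,"wz":0,"gripper":0.1},{"tx":0,"ty":0,"tz":3,"wx":0,"wy":0,"wz":0,"gripper":0.1},{"tx":0,"ty":0,"tz":3,"wx":0,"wy":0,"wz":0,"gripper":0.1}])

```text
time: 7.93
position: [0.6201, 0.0017, 0.0375]
tool_rot: [2.082, 2.353, -0.001]
ft_force: [-3.9, -0.9, 5.9]
grip_width: 0.16
grip_force: 15.0
```

Request:
jog_arm(increments=[{"tx":0,"ty":0,"tz":-1.5,"wx":0,"wy":0,"wz":0,"gripper":0.3},{"tx":0,"ty":0,"tz":-1.5,"wx":0,"wy":0,"wz":0,"gripper":0.6},{"tx":0,"ty":0,"tz":-1.5,"wx":0,"wy":0,"wz":0,"gripper":0.6},{"tx":0,"ty":0,"tz":-1.5,"wx":0,"wy":0,"wz":0,"gripper":0.6},{"tx":0,"ty":0,"tz":-1.5,"wx":0,"wy":0,"wz":0,"gripper":0.6}])

```text
time: 8.35
position: [0.6204, 0.0016, 0.0377]
tool_rot: [2.082, 2.353, 0.0]
ft_force: [-0.2, 0.6, -0.1]
grip_width: 0.449
grip_force: 0.0
```

Request:
jog_arm(increments=[{"tx":0,"ty":0,"tz":-10,"wx":0,"wy":0,"wz":0,"gripper":0.6},{"tx":0,"ty":0,"tz":-30,"wx":0,"wy":0,"wz":0,"gripper":0.6},{"tx":0,"ty":0,"tz":-65,"wx":0,"wy":0,"wz":0,"gripper":0.6},{"tx":-10,"ty":0,"tz":-105,"wx":0,"wy":0,"wz":0,"gripper":1},{"tx":-20,"ty":0,"tz":-145,"wx":0,"wy":0,"wz":0,"gripper":1}])

```text
time: 8.77
position: [0.6221, -0.0173, 0.1848]
tool_rot: [-2.079, -2.354, 0.0]
ft_force: [1.1, -1.1, 1.6]
grip_width: 0.673
grip_force: 0.0
```

Request:
jog_arm(increments=[{"tx":-5,"ty":0,"tz":-10,"wx":0,"wy":0,"wz":0,"gripper":1},{"tx":-5,"ty":0,"tz":-30,"wx":0,"wy":0,"wz":0,"gripper":1},{"tx":-5,"ty":0,"tz":-40,"wx":0,"wy":0,"wz":0,"gripper":1},{"tx":-5,"ty":0,"tz":-40,"wx":0,"wy":0,"wz":0,"gripper":1},{"tx":-5,"ty":0,"tz":-40,"wx":0,"wy":0,"wz":0,"gripper":1}])

```text
time: 9.18
position: [0.6234, -0.0228, 0.223]
tool_rot: [2.081, 2.353, 0.001]
ft_force: [0.0, 0.0, -0.6]
grip_width: 0.976
grip_force: 0.0
```

Run:
```python
from h import *
import pickle
w=vision.get_image('wrist'); s=ctrl.get_state(); print(yaw(),s['position'],s['grip_width'])
pickle.dump(w,open('w5.pkl','wb'))
for t in ['wheel_axis','knob_top','blade']: print(t,[(np.round(d['bbox'],1).tolist(),round(d['conf'],2)) for d in vision.spot_in('wrist',t)[:2]])
cv2.imwrite('pics/w5.png',w['color'])
```

```text
1.6934882845572408 [ 0.62283693 -0.0228264   0.22191776] 0.9885488898631656
wheel_axis [([218.1, 0.0, 353.4, 65.0], 0.63)]
knob_top [([221.5, 1.7, 258.1, 33.9], 0.98)]
blade [([23.5, 47.7, 89.1, 174.4], 0.69), ([268.3, 97.0, 297.0, 231.6], 0.62)]
```

View pics/w5.png

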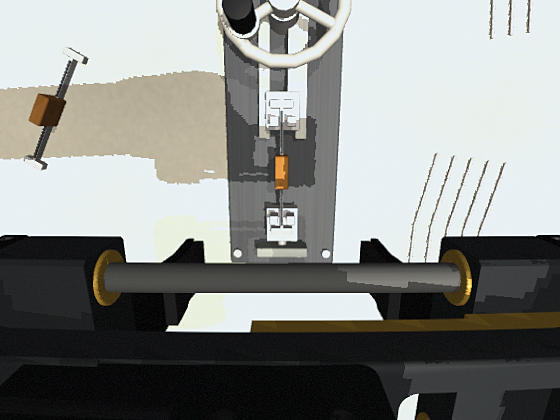

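The blade lies in both forks: block at (281,172), bars on the carriage (281,103) and the tail (282,225). The knob is at about (240,17) and the hub at about (284,5). Next I'll move closer to the wheel for a proper fix.

Request:
jog_arm(increments=[{"tx":35,"ty":0,"tz":0,"wx":0,"wy":0,"wz":0,"gripper":1},{"tx":70,"ty":0,"tz":0,"wx":0,"wy":0,"wz":0,"gripper":1},{"tx":90,"ty":0,"tz":0,"wx":0,"wy":0,"wz":0,"gripper":1},{"tx":90,"ty":0,"tz":0,"wx":0,"wy":0,"wz":0,"gripper":1},{"tx":90,"ty":0,"tz":0,"wx":0,"wy":0,"wz":0,"gripper":1}])

```text
time: 9.8
position: [0.6117, 0.068, 0.2221]
tool_rot: [-2.077, -2.356, 0.001]
ft_force: [-0.1, -1.6, 0.3]
grip_width: 1.002
grip_force: 0.0
```

Run:
```python
from h import *
import pickle
w=vision.get_image('wrist'); s=ctrl.get_state(); print(yaw(),s['position'])
pickle.dump(w,open('w6.pkl','wb'))
for t in ['wheel_axis','knob_top']: print(t,[(np.round(d['bbox'],1).tolist(),round(d['conf'],2)) for d in vision.spot_in('wrist',t)[:2]])
cv2.imwrite('pics/w6.png',cv2.resize(w['color'][40:240,170:390],None,fx=3,fy=3,interpolation=cv2.INTER_CUBIC))
```

```text
1.6934967824978744 [0.61213537 0.06581613 0.22203192]
wheel_axis [([219.5, 33.3, 350.9, 167.1], 0.79)]
knob_top [([230.4, 112.2, 258.3, 144.0], 0.96)]
```

View pics/w6.png

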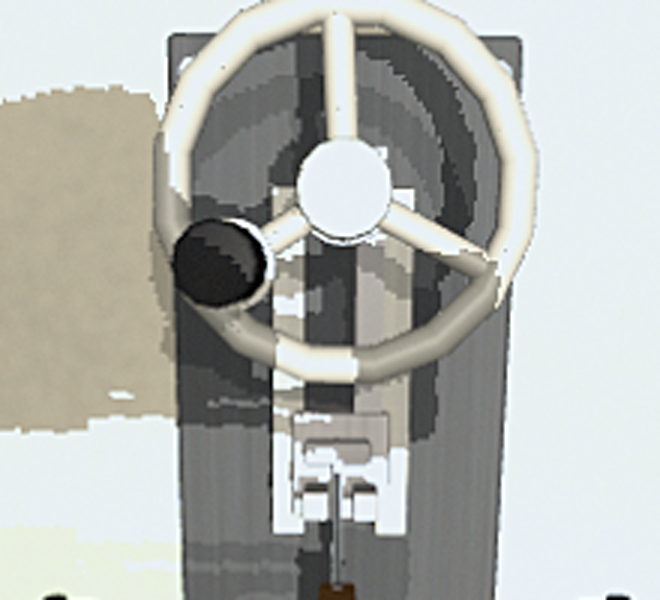

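The crop shows the hub centre at (345,190) and the black knob top at about (217,263). The blade bar and its slot fit are visible at (337,455-500).

Run:
```python
from h import *
import pickle
w=pickle.load(open('w6.pkl','rb'))
h=ray(w,[170+345/3,40+190/3],.082); k=ray(w,[170+217/3,40+263/3],.121)
u=np.array([np.cos(1.691),np.sin(1.691),0]);v=np.array([u[1],-u[0],0])
print(h,k,np.hypot(*(k-h)[:2])); d=k-h; ang=np.arctan2(d[1],d[0]); print('ang',ang)
print('hub lateral offset from fork line',(h-[.6129,.0588,0])@v)
goal(k[0],k[1],.150,1.691)
```

```text
[0.60147638 0.16004171 0.082     ] [0.56990019 0.13418172 0.121     ] 0.04081415343722299
ang -2.45539049171543
hub lateral offset from fork line 0.0007991494167325315
t [ 74.7 -33.9  72.1] w [-0.001  0.001 -0.   ]
```

Request:
jog_arm(increments=[{"tx":37,"ty":-17,"tz":20,"wx":0,"wy":0,"wz":0,"gripper":1},{"tx":75,"ty":-34,"tz":45,"wx":0,"wy":0,"wz":0,"gripper":1},{"tx":75,"ty":-34,"tz":80,"wx":0,"wy":0,"wz":0,"gripper":1},{"tx":75,"ty":-34,"tz":110,"wx":0,"wy":0,"wz":0,"gripper":0.8},{"tx":75,"ty":-34,"tz":128,"wx":0,"wy":0,"wz":0,"gripper":0.6}])

```text
time: 10.37
position: [0.5674, 0.135, 0.0913]
tool_rot: [-2.081, -2.351, 0.006]
ft_force: [-0.6, -1.7, -0.2]
grip_width: 0.918
grip_force: 0.0
```

Request:
jog_arm(increments=[{"tx":0,"ty":0,"tz":0,"wx":0,"wy":0,"wz":0,"gripper":0.45},{"tx":0,"ty":0,"tz":0,"wx":0,"wy":0,"wz":0,"gripper":0.4},{"tx":0,"ty":0,"tz":0,"wx":0,"wy":0,"wz":0,"gripper":0.35},{"tx":0,"ty":0,"tz":0,"wx":0,"wy":0,"wz":0,"gripper":0.35},{"tx":0,"ty":0,"tz":0,"wx":0,"wy":0,"wz":0,"gripper":0.35}])

```text
time: 10.78
position: [0.5709, 0.1363, 0.0965]
tool_rot: [2.082, 2.35, 0.003]
ft_force: [0.1, -1.4, -0.2]
grip_width: 0.555
grip_force: 0.0
```

Run:
```python
from h import *
w=vision.get_image('wrist'); s=ctrl.get_state(); print(s['position'],s['ft_force'],s['grip_width'])
cv2.imwrite('pics/w7.png',w['color'])
```

```text
[0.57057153 0.13638337 0.0962712 ] [0.02863662 0.76630787 0.26575931] 0.5074834145225964
```

View pics/w7.png

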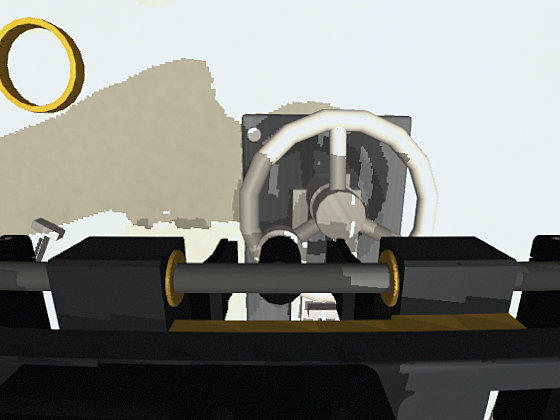

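The knob, at about (280,270), sits between the two fingers. I'll centre the grasp and close on it.

Request:
jog_arm(increments=[{"tx":-2.5,"ty":-0.5,"tz":2,"wx":0,"wy":0,"wz":0,"gripper":0.4},{"tx":-2.5,"ty":-0.5,"tz":2,"wx":0,"wy":0,"wz":0,"gripper":0.2},{"tx":-2.5,"ty":-0.5,"tz":2,"wx":0,"wy":0,"wz":0,"gripper":0.2},{"tx":-2.5,"ty":-0.5,"tz":2,"wx":0,"wy":0,"wz":0,"gripper":0.2},{"tx":-2.5,"ty":-0.5,"tz":2,"wx":0,"wy":0,"wz":0,"gripper":0.2}], grip_force=35)

```text
time: 11.25
position: [0.57, 0.1338, 0.093]
tool_rot: [2.081, 2.352, 0.001]
ft_force: [1.8, -0.8, -0.7]
grip_width: 0.267
grip_force: 35.0
```

Request:
jog_arm(increments=[{"tx":0,"ty":0,"tz":0,"wx":0,"wy":0,"wz":0,"gripper":0.2},{"tx":0,"ty":0,"tz":0,"wx":0,"wy":0,"wz":0,"gripper":0.2},{"tx":0,"ty":0,"tz":0,"wx":0,"wy":0,"wz":0,"gripper":0.2},{"tx":0,"ty":0,"tz":0,"wx":0,"wy":0,"wz":0,"gripper":0.2},{"tx":0,"ty":0,"tz":0,"wx":0,"wy":0,"wz":0,"gripper":0.2}])

```text
time: 11.67
position: [0.5699, 0.1338, 0.093]
tool_rot: [2.081, 2.352, 0.001]
ft_force: [3.9, -0.2, -1.8]
grip_width: 0.268
grip_force: 35.0
```

```bash
cat >> h.py <<'E'
H=np.array([.6015,.160])
def arc(a0,steps,r=.042,h=H,yw=1.6915):
    """tool shifts (mm) along the clockwise arc from angle a0, cumulative angles in steps"""
    X=np.array([np.cos(yw),np.sin(yw)]);Y=np.array([np.sin(yw),-np.cos(yw)])
    f=lambda a:h+r*np.array([np.cos(a),np.sin(a)])
    for st in steps:
        d=(f(a0-st)-f(a0))*1000; print(st,np.round([d@X,d@Y],1))
def wst(h=H):
    s=ctrl.get_state(); p=s['position'][:2]-h; a=np.arctan2(p[1],p[0]); F=s['ft_force']
    t=np.array([np.sin(a),-np.cos(a)]); n=p/np.hypot(*p)   # clockwise tangent
    print('t',round(s['time'],2),'ang',round(a,3),'r',round(np.hypot(*p)*1e3,1),'Ft(resist)',round(-(F[:2]@t),1),'Fr',round(F[:2]@n,1),'F',np.round(F,1),'grip',round(s['grip_width'],3),'z',round(s['position'][2],4),'yaw',round(yaw(),3)); return a
E
python3 -c "
from h import *
a=wst(); arc(a,[.1,.2,.3,.4,.5,.6])"
```

```text
t 11.67 ang -2.449 r 41.0 Ft(resist) 2.6 Fr -2.9 F [ 3.9 -0.2 -1.8] grip 0.268 z 0.093 yaw 1.693
0.1 [ 3.6 -2.1]
0.2 [ 7.5 -3.8]
0.3 [11.5 -5.1]
0.4 [15.5 -6.1]
0.5 [19.7 -6.6]
0.6 [23.9 -6.7]
```

Request:
jog_arm(increments=[{"tx":3.6,"ty":-2.1,"tz":0,"wx":0,"wy":0,"wz":0,"gripper":0.2},{"tx":7.5,"ty":-3.8,"tz":0,"wx":0,"wy":0,"wz":0,"gripper":0.2},{"tx":11.5,"ty":-5.1,"tz":0,"wx":0,"wy":0,"wz":0,"gripper":0.2},{"tx":15.5,"ty":-6.1,"tz":0,"wx":0,"wy":0,"wz":0,"gripper":0.2},{"tx":19.7,"ty":-6.6,"tz":0,"wx":0,"wy":0,"wz":0,"gripper":0.2}])

```text
time: 12.08
position: [0.5623, 0.1477, 0.0929]
tool_rot: [2.082, 2.345, -0.005]
ft_force: [5.3, -9.1, -0.5]
grip_width: 0.266
grip_force: 35.0
```

```bash
python3 -c "
from h import *
a=wst(); arc(-2.449-.5,[.1,.2,.3,.4,.5,.6],r=.0415)"
```

```text
t 12.08 ang -2.836 r 41.1 Ft(resist) 10.3 Fr -2.4 F [ 5.3 -9.1 -0.5] grip 0.266 z 0.0929 yaw 1.689
0.1 [ 4.1 -0.1]
0.2 [8.3 0.2]
0.3 [12.4  1. ]
0.4 [16.4  2.1]
0.5 [20.2  3.6]
0.6 [23.9  5.5]
```

Request:
jog_arm(increments=[{"tx":4.1,"ty":-0.1,"tz":0,"wx":0,"wy":0,"wz":0,"gripper":0.2},{"tx":8.3,"ty":0.2,"tz":0,"wx":0,"wy":0,"wz":0,"gripper":0.2},{"tx":12.4,"ty":1,"tz":0,"wx":0,"wy":0,"wz":0,"gripper":0.2},{"tx":16.4,"ty":2.1,"tz":0,"wx":0,"wy":0,"wz":0,"gripper":0.2},{"tx":20.2,"ty":3.6,"tz":0,"wx":0,"wy":0,"wz":0,"gripper":0.2}])

```text
time: 12.5
position: [0.5609, 0.1676, 0.0928]
tool_rot: [2.084, 2.347, -0.014]
ft_force: [-1.6, -10.2, 7.5]
grip_width: 0.264
grip_force: 35.0
```

```bash
python3 -c "
from h import *
a=wst(); arc(-2.449-1.,[.1,.2,.3,.4,.5,.6],r=.0415)"
```

```text
t 12.5 ang 2.956 r 41.3 Ft(resist) 10.3 Fr -0.3 F [ -1.6 -10.2   7.5] grip 0.264 z 0.0928 yaw 1.69
0.1 [3.7 1.9]
0.2 [7.2 4.2]
0.3 [10.4  6.8]
0.4 [13.3  9.7]
0.5 [16.  12.9]
0.6 [18.3 16.3]
```

Request:
jog_arm(increments=[{"tx":3.7,"ty":1.9,"tz":0,"wx":0,"wy":0,"wz":0,"gripper":0.2},{"tx":7.2,"ty":4.2,"tz":0,"wx":0,"wy":0,"wz":0,"gripper":0.2},{"tx":10.4,"ty":6.8,"tz":0,"wx":0,"wy":0,"wz":0,"gripper":0.2},{"tx":13.3,"ty":9.7,"tz":0,"wx":0,"wy":0,"wz":0,"gripper":0.2},{"tx":16,"ty":12.9,"tz":0,"wx":0,"wy":0,"wz":0,"gripper":0.2}])

```text
time: 12.92
position: [0.5696, 0.1869, 0.0928]
tool_rot: [-2.084, -2.351, 0.016]
ft_force: [-6.7, -6.6, 9.1]
grip_width: 0.267
grip_force: 35.0
```

```bash
python3 -c "
from h import *
a=wst(); arc(-2.449-1.5,[.05,.1,.15,.2,.25,.3],r=.0415)"
```

```text
t 12.92 ang 2.44 r 41.7 Ft(resist) 9.4 Fr 0.9 F [-6.7 -6.6  9.1] grip 0.267 z 0.0928 yaw 1.691
0.05 [1.2 1.7]
0.1 [2.3 3.4]
0.15 [3.3 5.2]
0.2 [4.3 7.1]
0.25 [5.1 9. ]
0.3 [ 5.9 10.9]
```

Request:
jog_arm(increments=[{"tx":1.2,"ty":1.7,"tz":0,"wx":0,"wy":0,"wz":0,"gripper":0.2},{"tx":2.3,"ty":3.4,"tz":0,"wx":0,"wy":0,"wz":0,"gripper":0.2},{"tx":3.3,"ty":5.2,"tz":0,"wx":0,"wy":0,"wz":0,"gripper":0.2},{"tx":4.3,"ty":7.1,"tz":0,"wx":0,"wy":0,"wz":0,"gripper":0.2},{"tx":5.1,"ty":9,"tz":0,"wx":0,"wy":0,"wz":0,"gripper":0.2}])

```text
time: 13.33
position: [0.5772, 0.1942, 0.0928]
tool_rot: [-2.081, -2.351, 0.016]
ft_force: [-8.4, -5.4, 8.8]
grip_width: 0.268
grip_force: 35.0
```

```bash
python3 -c "
from h import *
a=wst(); arc(-2.449-1.75,[.04,.08,.12,.16,.2],r=.0415)"
```

```text
t 13.33 ang 2.188 r 42.0 Ft(resist) 10.0 Fr 0.5 F [-8.4 -5.4  8.8] grip 0.268 z 0.0928 yaw 1.692
0.04 [0.6 1.5]
0.08 [1.1 3.1]
0.12 [1.6 4.7]
0.16 [2.  6.3]
0.2 [2.4 7.9]
```

Request:
jog_arm(increments=[{"tx":0.6,"ty":1.5,"tz":0,"wx":0,"wy":0,"wz":0,"gripper":0.2},{"tx":1.1,"ty":3.1,"tz":0,"wx":0,"wy":0,"wz":0,"gripper":0.2},{"tx":1.6,"ty":4.7,"tz":0,"wx":0,"wy":0,"wz":0,"gripper":0.2},{"tx":2,"ty":6.3,"tz":0,"wx":0,"wy":0,"wz":0,"gripper":0.2},{"tx":2.4,"ty":7.9,"tz":0,"wx":0,"wy":0,"wz":0,"gripper":0.2}])

```text
time: 13.75
position: [0.5842, 0.1985, 0.0928]
tool_rot: [-2.08, -2.35, 0.015]
ft_force: [-9.1, -4.7, 8.4]
grip_width: 0.263
grip_force: 35.0
```

```bash
python3 -c "
from h import *
a=wst(); arc(-2.449-1.95,[.03,.06,.09,.12,.15],r=.0418)"
```

```text
t 13.75 ang 1.992 r 42.2 Ft(resist) 10.2 Fr -0.6 F [-9.1 -4.7  8.4] grip 0.263 z 0.0928 yaw 1.693
0.03 [0.2 1.2]
0.06 [0.4 2.5]
0.09 [0.6 3.7]
0.12 [0.7 5. ]
0.15 [0.7 6.2]
```

Request:
jog_arm(increments=[{"tx":0.2,"ty":1.2,"tz":0,"wx":0,"wy":0,"wz":0,"gripper":0.2},{"tx":0.4,"ty":2.5,"tz":0,"wx":0,"wy":0,"wz":0,"gripper":0.2},{"tx":0.6,"ty":3.7,"tz":0,"wx":0,"wy":0,"wz":0,"gripper":0.2},{"tx":0.7,"ty":5,"tz":0,"wx":0,"wy":0,"wz":0,"gripper":0.2},{"tx":0.7,"ty":6.2,"tz":0,"wx":0,"wy":0,"wz":0,"gripper":0.2}])

```text
time: 14.17
position: [0.5897, 0.2007, 0.0928]
tool_rot: [-2.078, -2.35, 0.015]
ft_force: [-9.0, -3.9, 8.9]
grip_width: 0.266
grip_force: 35.0
```

```bash
python3 -c "
from h import *
a=wst(); arc(-2.449-2.1,[.03,.06,.09,.12,.15],r=.042)"
```

```text
t 14.17 ang 1.854 r 42.3 Ft(resist) 9.7 Fr -1.3 F [-9.  -3.9  8.9] grip 0.266 z 0.0928 yaw 1.693
0.03 [0.  1.3]
0.06 [0.  2.5]
0.09 [-0.   3.8]
0.12 [-0.1  5. ]
0.15 [-0.2  6.3]
```

Request:
jog_arm(increments=[{"tx":0,"ty":1.3,"tz":0,"wx":0,"wy":0,"wz":0,"gripper":0.2},{"tx":0,"ty":2.5,"tz":0,"wx":0,"wy":0,"wz":0,"gripper":0.2},{"tx":0,"ty":3.8,"tz":0,"wx":0,"wy":0,"wz":0,"gripper":0.2},{"tx":-0.1,"ty":5,"tz":0,"wx":0,"wy":0,"wz":0,"gripper":0.2},{"tx":-0.2,"ty":6.3,"tz":0,"wx":0,"wy":0,"wz":0,"gripper":0.2}])

```text
time: 14.58
position: [0.5947, 0.2019, 0.0928]
tool_rot: [-2.076, -2.35, 0.017]
ft_force: [-13.3, -2.4, 11.6]
grip_width: 0.264
grip_force: 35.0
```

```bash
python3 -c "
from h import *
a=wst(); arc(-2.449-2.25,[.03,.06,.09,.12,.15],r=.042)"
```

```text
t 14.58 ang 1.732 r 42.5 Ft(resist) 13.5 Fr -0.2 F [-13.3  -2.4  11.6] grip 0.264 z 0.0928 yaw 1.694
0.03 [-0.2  1.3]
0.06 [-0.3  2.5]
0.09 [-0.6  3.7]
0.12 [-0.8  5. ]
0.15 [-1.1  6.2]
```

Request:
jog_arm(increments=[{"tx":0,"ty":0,"tz":0,"wx":0,"wy":0,"wz":0,"gripper":0.2},{"tx":0,"ty":0,"tz":0,"wx":0,"wy":0,"wz":0,"gripper":0.2},{"tx":0,"ty":0,"tz":0,"wx":0,"wy":0,"wz":0,"gripper":0.2},{"tx":0,"ty":0,"tz":0,"wx":0,"wy":0,"wz":0,"gripper":0.2},{"tx":0,"ty":0,"tz":0,"wx":0,"wy":0,"wz":0,"gripper":0.2}])

```text
time: 15.0
position: [0.5948, 0.202, 0.0928]
tool_rot: [-2.076, -2.35, 0.016]
ft_force: [-12.1, -3.1, 9.9]
grip_width: 0.261
grip_force: 35.0
```

```bash
python3 -c "
from h import *
a=wst()"
```

```text
t 15.0 ang 1.729 r 42.5 Ft(resist) 12.5 Fr -1.1 F [-12.1  -3.1   9.9] grip 0.261 z 0.0928 yaw 1.694
```

Request:
jog_arm(increments=[{"tx":0,"ty":0.3,"tz":0,"wx":0,"wy":0,"wz":0,"gripper":0.2},{"tx":0,"ty":0.6,"tz":0,"wx":0,"wy":0,"wz":0,"gripper":0.2},{"tx":-0.1,"ty":0.9,"tz":0,"wx":0,"wy":0,"wz":0,"gripper":0.2},{"tx":-0.1,"ty":1.2,"tz":0,"wx":0,"wy":0,"wz":0,"gripper":0.2},{"tx":-0.1,"ty":1.5,"tz":0,"wx":0,"wy":0,"wz":0,"gripper":0.2}])

```text
time: 15.42
position: [0.5957, 0.2021, 0.0928]
tool_rot: [-2.076, -2.35, 0.018]
ft_force: [-13.8, -2.7, 11.7]
grip_width: 0.263
grip_force: 35.0
```

```bash
python3 -c "
from h import *
a=wst()"
```

```text
t 15.42 ang 1.708 r 42.5 Ft(resist) 14.0 Fr -0.7 F [-13.8  -2.7  11.7] grip 0.263 z 0.0928 yaw 1.695
```

Request:
jog_arm(increments=[{"tx":0,"ty":0.3,"tz":0,"wx":0,"wy":0,"wz":0,"gripper":0.2},{"tx":0,"ty":0.5,"tz":0,"wx":0,"wy":0,"wz":0,"gripper":0.2},{"tx":-0.1,"ty":0.8,"tz":0,"wx":0,"wy":0,"wz":0,"gripper":0.2},{"tx":-0.1,"ty":1.0,"tz":0,"wx":0,"wy":0,"wz":0,"gripper":0.2},{"tx":-0.1,"ty":1.3,"tz":0,"wx":0,"wy":0,"wz":0,"gripper":0.2}])

```text
time: 15.83
position: [0.5967, 0.2022, 0.0928]
tool_rot: [-2.075, -2.349, 0.019]
ft_force: [-13.9, -3.6, 12.3]
grip_width: 0.266
grip_force: 35.0
```

```bash
python3 -c "
from h import *
a=wst()"
```

```text
t 15.83 ang 1.683 r 42.5 Ft(resist) 14.3 Fr -2.0 F [-13.9  -3.6  12.3] grip 0.266 z 0.0928 yaw 1.695
```

Request:
jog_arm(increments=[{"tx":0,"ty":0.2,"tz":0,"wx":0,"wy":0,"wz":0,"gripper":0.2},{"tx":0,"ty":0.4,"tz":0,"wx":0,"wy":0,"wz":0,"gripper":0.2},{"tx":-0.1,"ty":0.6,"tz":0,"wx":0,"wy":0,"wz":0,"gripper":0.2},{"tx":-0.1,"ty":0.8,"tz":0,"wx":0,"wy":0,"wz":0,"gripper":0.2},{"tx":-0.1,"ty":1.0,"tz":0,"wx":0,"wy":0,"wz":0,"gripper":0.2}])

```text
time: 16.25
position: [0.5975, 0.2023, 0.0928]
tool_rot: [-2.075, -2.349, 0.019]
ft_force: [-15.3, -4.0, 11.5]
grip_width: 0.264
grip_force: 35.0
```

```bash
python3 -c "
from h import *
for _ in range(6): wst(); vision.get_image('wrist')
wst()"
```

```text
t 16.25 ang 1.664 r 42.5 Ft(resist) 15.6 Fr -2.6 F [-15.3  -4.   11.5] grip 0.264 z 0.0928 yaw 1.695
t 16.3 ang 1.663 r 42.6 Ft(resist) 14.9 Fr -1.4 F [-14.8  -2.7  10.9] grip 0.268 z 0.0928 yaw 1.695
t 16.35 ang 1.664 r 42.5 Ft(resist) 14.7 Fr -1.5 F [-14.5  -2.9  11.6] grip 0.266 z 0.0928 yaw 1.695
t 16.4 ang 1.663 r 42.5 Ft(resist) 13.6 Fr -2.0 F [-13.3  -3.2  12.3] grip 0.267 z 0.0928 yaw 1.695
t 16.45 ang 1.664 r 42.6 Ft(resist) 14.6 Fr -1.7 F [-14.4  -3.1  11.4] grip 0.268 z 0.0928 yaw 1.695
t 16.5 ang 1.663 r 42.6 Ft(resist) 13.7 Fr -1.3 F [-13.5  -2.5  12.1] grip 0.263 z 0.0928 yaw 1.695
t 16.55 ang 1.663 r 42.5 Ft(resist) 13.8 Fr -2.1 F [-13.6  -3.4  11.9] grip 0.266 z 0.0928 yaw 1.695
```

Run:
```python
from h import *
F=[];A=[]
for _ in range(24):
    vision.get_image('wrist'); s=ctrl.get_state(); p=s['position'][:2]-H; a=np.arctan2(p[1],p[0]); A.append(a)
    F.append(-(s['ft_force'][:2]@[np.sin(a),-np.cos(a)]))
print(np.round(F,1),np.round(A[::6],4),np.mean(F[:12]),np.mean(F[12:]),s['time'])
```

```text
[15.3 14.3 14.8 13.9 14.1 14.2 13.6 15.2 15.3 14.7 14.7 14.3 14.7 14.5
 15.  13.8 14.3 14.8 15.2 14.8 14.2 14.7 15.6 14.6] [1.663  1.6634 1.6629 1.6633] 14.543086016152094 14.670330802412108 17.75
```

Request:
jog_arm(increments=[{"tx":0,"ty":-0.8,"tz":0,"wx":0,"wy":0,"wz":0,"gripper":0.2},{"tx":0,"ty":-1.6,"tz":0,"wx":0,"wy":0,"wz":0,"gripper":0.2},{"tx":0,"ty":-2.4,"tz":0,"wx":0,"wy":0,"wz":0,"gripper":0.2},{"tx":0,"ty":-3.2,"tz":0,"wx":0,"wy":0,"wz":0,"gripper":0.2},{"tx":0,"ty":-4,"tz":0,"wx":0,"wy":0,"wz":0,"gripper":0.2}])

```text
time: 18.17
position: [0.5974, 0.2023, 0.0929]
tool_rot: [-2.078, -2.352, 0.007]
ft_force: [-3.5, 0.4, 3.2]
grip_width: 0.271
grip_force: 35.0
```

```bash
python3 -c "
from h import *
for _ in range(4): wst(); vision.get_image('wrist')
"
```

```text
t 18.17 ang 1.668 r 42.5 Ft(resist) 3.5 Fr 0.8 F [-3.5  0.4  3.2] grip 0.271 z 0.0929 yaw 1.694
t 18.22 ang 1.667 r 42.5 Ft(resist) 5.1 Fr 0.2 F [-5.1 -0.2  6. ] grip 0.265 z 0.0929 yaw 1.694
t 18.27 ang 1.667 r 42.5 Ft(resist) 6.5 Fr 0.6 F [-6.6 -0.1  6. ] grip 0.266 z 0.0929 yaw 1.694
t 18.32 ang 1.667 r 42.5 Ft(resist) 6.0 Fr 0.7 F [-6.   0.1  6.7] grip 0.266 z 0.0929 yaw 1.694
```

Request:
jog_arm(increments=[{"tx":0,"ty":0,"tz":0,"wx":0,"wy":0,"wz":0,"gripper":0.3},{"tx":0,"ty":0,"tz":0,"wx":0,"wy":0,"wz":0,"gripper":0.4},{"tx":0,"ty":0,"tz":0,"wx":0,"wy":0,"wz":0,"gripper":0.5},{"tx":0,"ty":0,"tz":0,"wx":0,"wy":0,"wz":0,"gripper":0.6},{"tx":0,"ty":0,"tz":0,"wx":0,"wy":0,"wz":0,"gripper":0.6}])

```text
time: 18.78
position: [0.6007, 0.2015, 0.0927]
tool_rot: [2.082, 2.352, 0.0]
ft_force: [-0.3, -0.5, -0.3]
grip_width: 0.519
grip_force: 0.0
```

Request:
jog_arm(increments=[{"tx":0,"ty":0,"tz":-5,"wx":0,"wy":0,"wz":0,"gripper":0.6},{"tx":0,"ty":0,"tz":-20,"wx":0,"wy":0,"wz":0,"gripper":0.6},{"tx":0,"ty":0,"tz":-45,"wx":0,"wy":0,"wz":0,"gripper":0.6},{"tx":0,"ty":0,"tz":-80,"wx":0,"wy":0,"wz":0,"gripper":0.6},{"tx":0,"ty":0,"tz":-115,"wx":0,"wy":0,"wz":0,"gripper":0.6}])

```text
time: 19.2
position: [0.6, 0.2018, 0.2099]
tool_rot: [-2.081, -2.353, 0.001]
ft_force: [0.3, 1.7, 1.5]
grip_width: 0.597
grip_force: 0.0
```

Request:
jog_arm(increments=[{"tx":-35,"ty":0,"tz":0,"wx":0,"wy":0,"wz":0,"gripper":0.6},{"tx":-70,"ty":0,"tz":0,"wx":0,"wy":0,"wz":0,"gripper":0.6},{"tx":-105,"ty":0,"tz":0,"wx":0,"wy":0,"wz":0,"gripper":0.6},{"tx":-130,"ty":0,"tz":0,"wx":0,"wy":0,"wz":0,"gripper":0.6},{"tx":-130,"ty":0,"tz":0,"wx":0,"wy":0,"wz":0,"gripper":0.6}])

```text
time: 19.62
position: [0.6181, 0.0639, 0.209]
tool_rot: [2.091, 2.338, -0.004]
ft_force: [0.9, -0.9, -0.3]
grip_width: 0.602
grip_force: 0.0
```

Run:
```python
from h import *
import pickle
w=vision.get_image('wrist'); s=ctrl.get_state(); print(yaw(),s['position'],s['ft_force'],s['grip_width'])
pickle.dump(w,open('w8.pkl','wb')); cv2.imwrite('pics/w8.png',w['color'])
mid=lambda b:[(b[0]+b[2])/2,(b[1]+b[3])/2]
for t,z in [('wheel_axis',.082),('knob_top',.11),('blade',.045),('carriage',.04),('tail',.04)]:
    for d in vision.spot_in('wrist',t)[:2]: print(t,np.round(d['bbox'],1).tolist(),round(d['conf'],2),np.round(ray(w,mid(d['bbox']),z),3))
h=ray(w,mid(vision.spot_in('wrist','knob_top')[0]['bbox']),.11)[:2]-H if vision.spot_in('wrist','knob_top') else None
if h is not None: print('knob ang',np.arctan2(h[1],h[0]),np.hypot(*h))
```

```text
1.6857080780279652 [0.61735821 0.06804407 0.2090155 ] [ 0.19505103  0.31484467 -0.35987446] 0.6007660211920736
wheel_axis [209.7, 11.6, 345.4, 163.5] 0.57 [0.602 0.167 0.082]
knob_top [260.2, 11.5, 290.2, 58.9] 0.56 [0.596 0.2   0.11 ]
blade [262.0, 172.2, 290.4, 297.0] 0.87 [0.616 0.022 0.045]
blade [26.8, 128.9, 83.3, 243.4] 0.69 [0.376 0.049 0.045]
carriage [260.5, 62.7, 294.5, 196.7] 0.8 [0.605 0.131 0.04 ]
tail [255.3, 311.6, 305.3, 321.8] 0.69 [ 0.631 -0.081  0.04 ]
knob ang 1.6940382998227892 0.04068743344125235
```

Run:
```python
from h import *
import pickle
w=pickle.load(open('w8.pkl','rb'))
print('bar outer end',ray(w,[276,172.2],.042),'expected ~',[.6129-.12*.0253,.0588+.0172+.008])
print(vision.spot_in('scene','blade') and 0)
ctrl.close_job()
```

```text
bar outer end [0.60813472 0.08858378 0.042     ] expected ~ [0.609864, 0.08399999999999999]
0
the job is handed in; nothing more can be done
```

I handed the job in: the blade is upright in both forks and drawn up to about 15 N at the knob (14.6 N held), the wheel is left where it stopped, the gripper is clear, and nothing else was touched.

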